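# Locate the vial carrier on the reader stage

### The arm

A 7-joint arm with a two-finger parallel gripper is mounted at the origin on the work surface. World frame = base frame: x ahead of the robot, y to its left, z up, the work surface at z = 0. Lengths are in m, angles in rad, forces in N, time in s.
With the tool pointing down it reaches from about 0.4 to 0.75 m from the base axis. Payload 19.5 kg.
Tool frame: the origin (TCP) lies at the very end of the fingers, on their centre line; the grasp point (between the pads) lies 19 mm behind it (manip.grip_point_offset is the distance from the TCP to the grasp point, in m); z points along the fingers, y is the direction in which the jaws open and shut (so a half turn about z gives the same grasp; the last joint's range is limited). The gripper opens to 85 mm and grips with 20 to 120 N. Pads are 22 mm wide; open, the fingers measure 114 mm over their backs; the gripper's body (76 mm by 85 mm) begins 54 mm behind the grasp point. The pads swing forward as they close: fully open they stand 13 mm farther back than shut.
Start: joints at [1.271, 0.707, -0.028, 1.485, 0.022, 0.951, -0.075], TCP at [0.147, -0.556, 0.231] pointing down, gripper open.
Joint ranges: [-2.71, 2.71], [-0.32, 2.16], [-1.57, 1.52], [0, 2.45], [-1.46, 4.6], [0, 2.02], [-2.83, 2.83]. Speed limits (rad/s): [1.89, 1.89, 2.57, 2.57, 3.01, 3.01, 3.01].

### API

Orientations are given as a rotation vector (axis times angle).
In Python, from bench import manip, imaging, nets gives the robot as it stands.
- The arm moves only by the tool jog_arm, never from a script. Its argument "targets" is a list of rows, each an object of numbers: "tx", "ty", "tz": the shift along the tool's x, y, z in m; "ax", "ay", "az": the turn, a rotation vector about the tool's x, y, z in degrees; "jaw": the finger opening in m, from 0 to 0.0854. In form: [{"tx": .., "ty": .., "tz": .., "ax": .., "ay": .., "az": .., "jaw": ..}, ...]. A call has 1 to 12 rows; each row is the pose to reach, as a shift and turn from the pose commanded when the call began, along the tool's axes at that moment; what a row does not reach only later rows make up. A row lasts 1/8 s, in which the tool goes at most 62.5 mm and 10.7 degrees, less where a joint would pass 70% of its speed; a pose out of reach is approached as far as the arm can. A call with a gripper value outside its range is refused whole. The fingers move at their own pace and stop on an object; "newtons" is the grip in N (left out, the last holds). Time passes only in rows, so rows that repeat a pose let the fingers close. It gives the time, the measured TCP pose, the force and the opening at its end, in the units of the state.
- manip.observe(): the state, without advancing time (a new reading comes with each control period).
- imaging.snapshot(name): name is "scene" or "top" or "wrist"; returns (picture, depth): 420x560x3 uint8, red, green, blue; 420x560 float32, m along the optical axis (not along the pixel's ray), 0 where there is no reading.
- imaging.camera_params(name): a dict with "fx", "fy", "cx", "cy" (pixels), "rvec" (rotation vector, rad) and "tvec" (3), from world to camera coordinates, as OpenCV has them; the wrist camera has in their place "mount" (4x4, takes a point from camera to tool coordinates, whose origin is the TCP and whose axes are the flange's). Camera axes: x right, y down, z forward; pixel columns grow to the right and rows downward; lengths in m; the calibration is good to about 2 mm. A picture is of the moment at which its call begins: read the wrist's pose just before it. camera_params takes no time and is no camera call.
- manip.job_done(): hands the job in, once; it reports no verdict.
Trained networks look in the newest picture that a camera, given by its name, has taken for a name from the list of things; names that differ only in an ending like _2 or _b are one class to them, and where a whole thing is asked for, a point or a joint stands for the part that bears it (a point fixed in the world has none). Each returns a list of dicts, best first, with "p" (0 to 1); they miss things now and then, are a little off and sometimes report something else, mostly with a low value. They report only what shows in the picture. A call takes as long as a camera call. They do not tell look-alikes from the thing itself.
- nets.regions_of(camera, thing): "mask" (420x560 bool, what is visible of it) and "extent" ([left, top, right, bottom] in pixels, round what is visible of it).
The state is a dict: "time": time; "joint_pos": joint angles; "joint_vel": joint speeds; "joint_efforts": joint torques, N m; "eef_pos": TCP position; "ee_rot": TCP orientation; "ft_force": force on the tool from outside, world axes, zero at the start; "torque": the same for the moment, N m; "width": finger opening in m.
Only numpy, scipy, OpenCV 4.12 (cv2) and the standard library are available. Lean on these libraries where they do the work, as an engineer would, in place of code of your own. Each camera call takes 0.05 s, during which the arm holds its last target.

### The job

Take the vial carrier by its post and, keeping it level, set it flat on the bed of the reader stage clear of the two dowels and the end stop. Then slide it home until its long edge bears on both dowels and its short edge bears on the end stop, and press it gently against all three at once, with a few newtons on each and never more than 25 N on any. Let go, leaving it fully home, and leave the other things on the bench alone.

Things in the scene. Friction and masses are not known exactly. Their poses are not given: they have to be found in the camera images.
- carrier: Steel carrier plate, 90 (x) by 130 (y) by 10 mm, 0.5 to 0.7 kg. Origin: centre of its underside, z up. Round upright grip post, 14 mm in diameter, at the plate's centre, from 10 to 60 mm above the underside. Four fixed amber vials with white caps, 21 mm in diameter, tops 30 mm above the underside, at x = +-28, y = +-50 mm. Symmetric: either way round. Starts on the mat, yaw within 0.5 of its.
- mat: Grey fixed bench mat, 150 mm (x) by 190 mm (y) by 6 mm thick, origin at the centre of its underside. The carrier starts on it.
- stage: Fixed rigid reader stage: grey metal bed 150 (x) by 200 (y) mm, top 20 mm above the origin, which is the centre of the bed's underside; z up. White housing along its +x side: x from 76 to 146 mm, over the whole length, top 46 mm above the origin. Two dowels stand on the bed beside the housing, the end stop near the bed's +y end. It may stand left or right of the robot, the mat on the other side.
- dowel_a: Fixed steel dowel, 10 mm in diameter, 16 mm tall, standing on the bed at x = 62, y = -30 mm in the stage's frame. Origin at the centre of its foot.
- dowel_b: Fixed steel dowel like dowel_a, at x = 62, y = +60 mm in the stage's frame. Origin at the centre of its foot.
- end_stop: Fixed steel block, 40 mm (x) by 12 mm (y) by 16 mm tall, on the bed at x = 12, y = 86 mm in the stage's frame; its -y face (y = 80 mm) is the stop face. Origin at the centre of its foot.
- home (a point): Point on the bed's top where the carrier's origin lies when fully home: x = 12, y = 15, z = 20 mm in the stage's frame, with the stage's axes. The dowels lie towards its +x (they meet the carrier's long edge), the end stop towards its +y (it meets the short edge).
- beaker_a: Bystander: cream plastic beaker, 60 mm in diameter, 65 mm tall, in front of the robot between stage and mat. Origin under its centre.
- amber_bottle: Bystander: amber jar with a blue cap, 56 mm in diameter, 120 mm tall. Origin under its centre.
- beaker_b: Bystander: cream beaker, 84 mm in diameter, 85 mm tall. Origin under its centre.
- beaker_c: Bystander: cream beaker, 80 mm in diameter, 80 mm tall. Origin under its centre.
- flask_bottle: Bystander: clear bottle, 64 mm in diameter, 170 mm tall. Origin under its centre.
- spare_lid: Bystander: blue disc lid, 72 mm in diameter, 12 mm thick. Origin under its centre.
- spatula: Bystander: spatula, 180 mm long, lying on the bench.
Things that resemble listed ones, but are neither listed nor needed, are in the scene too. What is shaped like the carrier but black or pink is not meant.

How it is judged:
On the way, in this order (a step that is already met when the one before it is completed fails the run):
1. the carrier lies flat on the bed, still at least 4 mm short of the dowels and of the end stop (x of carrier in the frame of home between -0.06 and -0.004 m and y of carrier in the frame of home between -0.06 and -0.004 m and z of carrier in the frame of home below 0.002 m and angle between carrier's own z axis and vertical below 0.03 rad and contact force between carrier and stage above 0.5 N), for 0.1 s.
2. the carrier is pressed against both dowels and the end stop at once, at least 2 N on each (contact force between carrier and dowel_a above 2 N and contact force between carrier and dowel_b above 2 N and contact force between carrier and end_stop above 2 N and angle between carrier's own z axis and vertical below 0.04 rad), for 0.2 s.
At the end, for the whole second after the job is handed in: The carrier rests flat on the stage's bed, released and still, fully home: its origin within 2 mm of home, square to the stage within 0.02 rad (about 1 degree) (horizontal distance between carrier and home below 0.002 m and angle between the x axis of carrier and the x axis of home, either way round below 0.02 rad and z of carrier in the frame of home between -0.002 and 0.002 m and angle between carrier's own z axis and vertical below 0.03 rad and linear speed of carrier below 0.01 m/s); the robot touches nothing.
It fails at once if the carrier is driven against a dowel or the end stop with more than 25 N (contact force between carrier and dowel_a above 25 N or contact force between carrier and dowel_b above 25 N or contact force between carrier and end_stop above 25 N).
It fails at once if the carrier is tipped by more than 0.35 rad (20 degrees) (angle between carrier's own z axis and vertical above 0.35 rad).
It fails at once if a bystander is moved by more than 30 mm (distance of any of beaker_a, amber_bottle, beaker_b, beaker_c, flask_bottle, spare_lid, spatula from where it was at the start of the episode above 0.03 m).
It also fails if it takes over 69 s, if anything falls off the work surface, if the arm or the gripper's body presses on something with over 40 N, if the wrist force passes 120 N, or if a joint passes its speed limit or range.

## Working session

There is one attempt and no reset: what is moved stays moved. The work goes in short steps, Python scripts to look and compute and a tool call to move; the robot and the scene stay as the last step left them, time stands still between calls to the robot, and variables do not carry over. Pictures are saved under pics/ and viewed, and the job is handed in when it is done.

Besides the shell and the picture viewer there is one more tool, called as a command line: name --argument value ..., lists and objects as JSON in quotes. jog_arm: Moves the arm, as the interface text tells. Its arguments: {"type":"object","properties":{"targets":{"type":"array","items":{"type":"object","properties":{"tx":{"type":"number"},"ty":{"type":"number"},"tz":{"type":"number"},"ax":{"type":"number"},"ay":{"type":"number"},"az":{"type":"number"},"jaw":{"type":"number"}}}},"newtons":{"type":"number"}},"required":["targets"]}

```bash
ls; mkdir -p pics; cat > h.py <<'E'
import numpy as np, cv2
from bench import manip, imaging, nets
def snap(n,f):
    p,d=imaging.snapshot(n); cv2.imwrite('pics/'+f,p[:,:,::-1]); np.savez('pics/'+f+'.npz',p=p,d=d); return p,d
def world(n,d,us,vs,T=None):
    c=imaging.camera_params(n); us=np.asarray(us,float);vs=np.asarray(vs,float)
    z=d[vs.astype(int),us.astype(int)]
    P=np.stack([(us-c['cx'])/c['fx']*z,(vs-c['cy'])/c['fy']*z,z],-1)
    R=cv2.Rodrigues(np.array(c['rvec'],float))[0]; return (P-np.array(c['tvec']).ravel())@R
E
python3 - <<'E'
from h import *
for n in('scene','top'): snap(n,n+'0.png')
s=manip.observe()
for k in s: print(k,np.round(s[k],4))
print(imaging.camera_params('top')); print(imaging.camera_params('wrist'))
E
```

```text
pics
time 0.1
joint_pos [ 1.2713  0.707  -0.0276  1.4849  0.022   0.9509 -0.0755]
joint_vel [ 0.0014 -0.0007  0.0013 -0.0026  0.0007 -0.0002  0.0011]
joint_efforts [ 3.00000e-03 -8.84298e+01  1.23710e+00 -2.36453e+01  1.71000e-02
  5.10000e-03  0.00000e+00]
eef_pos [ 0.1466 -0.5558  0.2309]
ee_rot [-3.1145e+00 -4.0380e-01  2.0000e-04]
ft_force [ 0.1481  0.6867 -0.5205]
torque [-0.0057 -0.0087 -0.0127]
width 0.0854
{'fx': 481.15573611009546, 'fy': 481.15573611009546, 'cx': 279.7289714105209, 'cy': 211.27362972787446, 'rvec': array([ 2.1489306 , -2.19909131,  0.10143423]), 'tvec': array([-0.0450614 ,  0.53571742,  1.68382996])}
{'fx': 308.27245114848836, 'fy': 308.27245114848836, 'cx': 281.31354312668793, 'cy': 207.884510118746, 'mount': array([[ 4.28440480e-04, -9.52999631e-01, -3.02971154e-01,
         7.67190235e-02],
       [ 9.99999835e-01,  2.92528889e-04,  4.93976024e-04,
        -3.34015354e-04],
       [-3.82131153e-04, -3.02971316e-01,  9.52999599e-01,
        -1.42439928e-01],
       [ 0.00000000e+00,  0.00000000e+00,  0.00000000e+00,
         1.00000000e+00]])}
```

View pics/scene0.png

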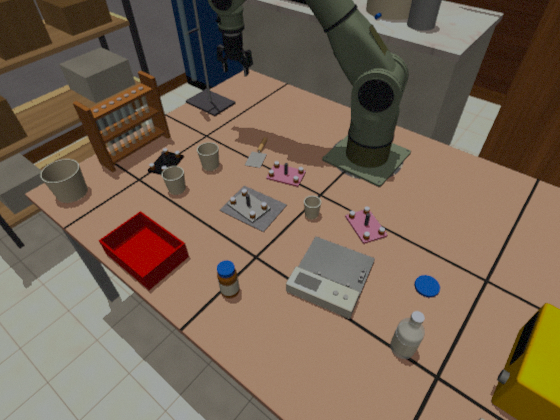

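View pics/top0.png

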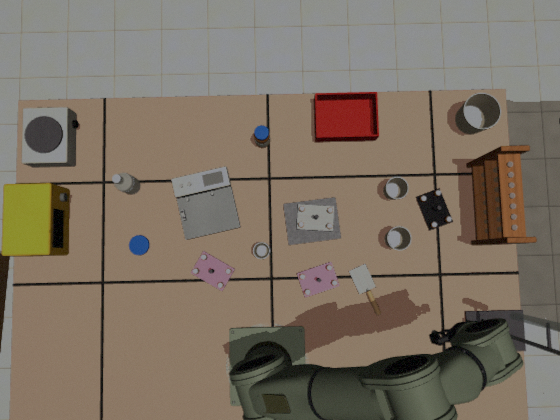

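```bash
python3 - <<'E'
from h import *
p=np.load('pics/top0.png.npz')['p'];d=np.load('pics/top0.png.npz')['d']
cv2.imwrite('pics/crop0.png',cv2.resize(p[150:310,150:350,::-1],None,fx=4,fy=3.75,interpolation=cv2.INTER_CUBIC))
for n in ['carrier','stage','mat']+['beaker','amber_bottle','spatula']:
    for r in nets.regions_of('top',n)[:5]:
        m=r['mask']; v,u=np.nonzero(m); k=d[v,u]>0; W=world('top',d,u[k],v[k])
        rect=cv2.minAreaRect(W[:,:2].astype(np.float32))
        print(n,round(r['p'],2),np.round(r['extent']),np.round(np.median(W,0),3),np.round(np.percentile(W[:,2],[5,50,95]),3),np.round(rect[0],3),np.round(rect[1],3),round(rect[2],1))
E
```

```text
carrier 0.91 [297. 263. 341. 294.] [ 0.292 -0.186  0.011] [0.004 0.011 0.032] [ 0.291 -0.186] [0.09  0.129] 17.1
carrier 0.83 [420. 190. 450. 231.] [ 0.53  -0.608  0.012] [0.004 0.012 0.033] [ 0.531 -0.611] [0.131 0.098] 19.0
carrier 0.68 [193. 249. 234. 290.] [0.33  0.184 0.011] [0.004 0.011 0.031] [0.33  0.186] [0.131 0.09 ] 58.6
carrier 0.65 [299. 205. 331. 230.] [ 0.51  -0.182  0.017] [0.007 0.017 0.037] [ 0.51  -0.183] [0.137 0.096] 86.6
stage 0.71 [171. 166. 241. 240.] [0.572 0.205 0.022] [0.013 0.022 0.05 ] [0.576 0.209] [0.235 0.205] 11.8
stage 0.52 [387. 224. 411. 255.] [ 0.428 -0.473  0.029] [-0.001  0.029  0.086] [ 0.424 -0.466] [0.092 0.091] 22.9
mat 0.56 [283. 198. 343. 245.] [ 0.472 -0.156  0.006] [-0.001  0.006  0.013] [ 0.5   -0.171] [0.152 0.192] 7.3
beaker 0.85 [385. 224. 409. 254.] [ 0.43  -0.472  0.024] [0.    0.024 0.085] [ 0.428 -0.46 ] [0.081 0.077] 68.5
beaker 0.66 [382. 174. 412. 202.] [ 0.606 -0.472  0.027] [-0.001  0.027  0.081] [ 0.609 -0.473] [0.084 0.103] 18.1
beaker 0.59 [256. 245. 266. 259.] [0.396 0.013 0.009] [-0.     0.009  0.064] [0.394 0.011] [0.054 0.046] 43.5
amber_bottle 0.49 [253. 126. 269. 149.] [ 0.784 -0.002  0.115] [0.031 0.115 0.125] [0.792 0.   ] [0.049 0.049] 48.5
spatula 0.83 [348. 266. 380. 314.] [ 0.277 -0.351  0.005] [-0.003  0.005  0.021] [ 0.249 -0.359] [0.177 0.065] 22.0
spatula 0.71 [281. 197. 341. 247.] [ 0.464 -0.142  0.007] [-0.     0.007  0.013] [ 0.5   -0.167] [0.15  0.191] 6.5
```

View pics/crop0.png

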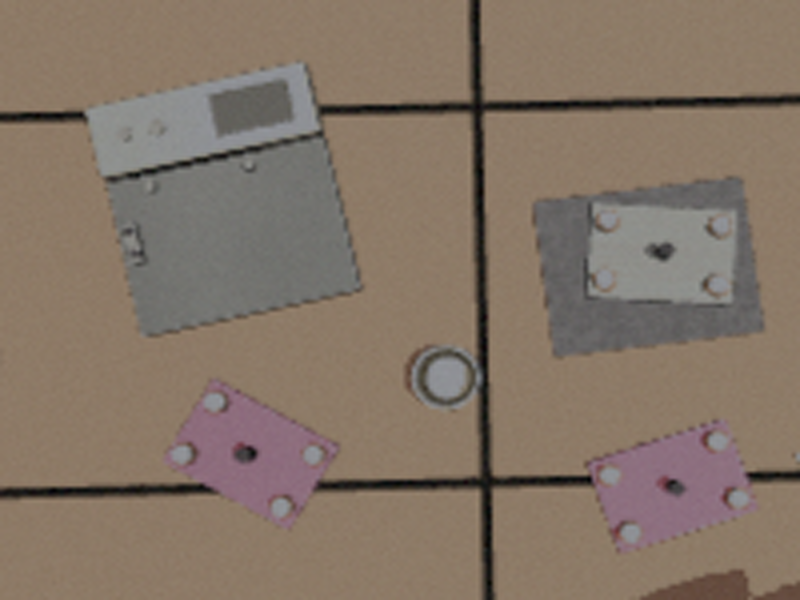

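The scene has four carrier-like plates in the top view: pink at (212,270), pink at (318,280), black at (435,209), and a steel plate on the grey mat at (315,217). The steel one with white caps fits the description. The stage is at (208,205), with its housing away from the robot and the end stop at its left end. I'll move the wrist camera over the carrier to confirm.

jog_arm --targets '[{"tx": 0.06, "ty": -0.03, "az": 6}, {"tx": 0.12, "ty": -0.06, "az": 12}, {"tx": 0.17, "ty": -0.09, "az": 18}, {"tx": 0.23, "ty": -0.12, "az": 18}, {"tx": 0.28, "ty": -0.15, "az": 18}, {"tx": 0.33, "ty": -0.18, "az": 18}, {"tx": 0.39, "ty": -0.21, "az": 18}, {"tx": 0.44, "ty": -0.24, "az": 18}, {"tx": 0.48, "ty": -0.26, "az": 18}, {"tx": 0.48, "ty": -0.26, "az": 18}, {"tx": 0.48, "ty": -0.26, "az": 18}, {"tx": 0.48, "ty": -0.26, "az": 18}]'

```text
invalid input
```

```bash
cat >> h.py <<'E'
from scipy.spatial.transform import Rotation as Ro
def wpose(s):
    c=imaging.camera_params('wrist'); T=np.eye(4); T[:3,:3]=Ro.from_rotvec(s['ee_rot']).as_matrix(); T[:3,3]=s['eef_pos']
    return T@c['mount'], c
def wsnap(f):
    s=manip.observe(); p,d=imaging.snapshot('wrist'); cv2.imwrite('pics/'+f,p[:,:,::-1]); M,c=wpose(s)
    np.savez('pics/'+f+'.npz',p=p,d=d,M=M); return p,d,M,c,s
def wworld(d,M,c,us,vs):
    us=np.asarray(us,float);vs=np.asarray(vs,float); z=d[vs.astype(int),us.astype(int)]
    P=np.stack([(us-c['cx'])/c['fx']*z,(vs-c['cy'])/c['fy']*z,z],-1); return P@M[:3,:3].T+M[:3,3]
def ray(M,c,u,v,h):
    r=M[:3,:3]@np.array([(u-c['cx'])/c['fx'],(v-c['cy'])/c['fy'],1]); t=(h-M[2,3])/r[2]; return M[:3,3]+t*r
E
python3 - <<'E'
from h import *
p,d,M,c,s=wsnap('w1.png'); print(s['time'],s['eef_pos'],s['ee_rot'],s['ft_force'])
for n in ['carrier','mat']:
    for r in nets.regions_of('wrist',n)[:3]:
        m=r['mask']; v,u=np.nonzero(m); k=d[v,u]>0; W=wworld(d,M,c,u[k],v[k])
        rect=cv2.minAreaRect(W[:,:2].astype(np.float32))
        print(n,round(r['p'],2),np.round(r['extent']),np.round(np.percentile(W[:,2],[5,50,95]),4),np.round(rect[0],4),np.round(rect[1],4),round(rect[2],1))
E
```

```text
0.4 [ 0.14657396 -0.55592182  0.2311809 ] [-3.11521951e+00 -4.03717215e-01  1.03653106e-04] [ 0.16737134 -0.2434856   0.42258664]
```

View pics/w1.png

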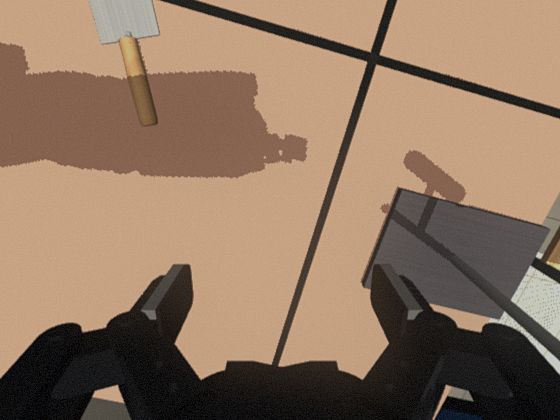

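The move was refused, so the arm is still at the start. I'll retry with every field filled in.

jog_arm --targets '[{"tx": 0.06, "ty": -0.03, "tz": 0, "ax": 0, "ay": 0, "az": 6, "jaw": 0.085}, {"tx": 0.12, "ty": -0.06, "tz": 0, "ax": 0, "ay": 0, "az": 12, "jaw": 0.085}, {"tx": 0.17, "ty": -0.09, "tz": 0, "ax": 0, "ay": 0, "az": 18, "jaw": 0.085}, {"tx": 0.23, "ty": -0.12, "tz": 0, "ax": 0, "ay": 0, "az": 18, "jaw": 0.085}, {"tx": 0.28, "ty": -0.15, "tz": 0, "ax": 0, "ay": 0, "az": 18, "jaw": 0.085}, {"tx": 0.33, "ty": -0.18, "tz": 0, "ax": 0, "ay": 0, "az": 18, "jaw": 0.085}, {"tx": 0.39, "ty": -0.21, "tz": 0, "ax": 0, "ay": 0, "az": 18, "jaw": 0.085}, {"tx": 0.44, "ty": -0.24, "tz": 0, "ax": 0, "ay": 0, "az": 18, "jaw": 0.085}, {"tx": 0.48, "ty": -0.26, "tz": 0, "ax": 0, "ay": 0, "az": 18, "jaw": 0.085}, {"tx": 0.48, "ty": -0.26, "tz": 0, "ax": 0, "ay": 0, "az": 18, "jaw": 0.085}, {"tx": 0.48, "ty": -0.26, "tz": 0, "ax": 0, "ay": 0, "az": 18, "jaw": 0.085}]' --newtons 60

```text
time: 1.92
eef_pos: [0.544, -0.1828, 0.2313]
ee_rot: [3.14, -0.089, -0.001]
ft_force: [0.5, -0.6, 0.0]
width: 0.0848
```

```bash
cat > m.py <<'E'
from h import *
import sys
p,d,M,c,s=wsnap(sys.argv[1]); print(s['time'],s['eef_pos'],s['ee_rot'],s['ft_force'])
for n in sys.argv[2:]:
    for r in nets.regions_of('wrist',n)[:3]:
        m=r['mask']; v,u=np.nonzero(m); k=d[v,u]>0; W=wworld(d,M,c,u[k],v[k])
        rect=cv2.minAreaRect(W[:,:2].astype(np.float32))
        print(n,round(r['p'],2),np.round(r['extent']),np.round(np.percentile(W[:,2],[5,50,95]),4),np.round(rect[0],4),np.round(rect[1],4),round(rect[2],1))
E
python3 m.py w2.png carrier mat
```

```text
1.925 [ 0.54396906 -0.18276797  0.23125023] [ 3.13997194e+00 -8.94052035e-02 -7.78403150e-04] [ 0.52119505 -0.58992867  0.01506751]
carrier 0.94 [  3. 291.  89. 370.] [0.002  0.0096 0.0511] [0.4113 0.0746] [0.1065 0.4627] 25.8
carrier 0.9 [228. 165. 337. 238.] [0.0144 0.0159 0.0362] [ 0.5125 -0.1825] [0.13   0.0904] 85.4
carrier 0.83 [239. 305. 346. 366.] [0.0052 0.0099 0.0298] [ 0.3888 -0.159 ] [0.3031 0.1374] 14.6
mat 0.82 [185. 139. 353. 274.] [0.0044 0.0057 0.0069] [ 0.5    -0.1704] [0.1531 0.1932] 6.3
```

View pics/w2.png

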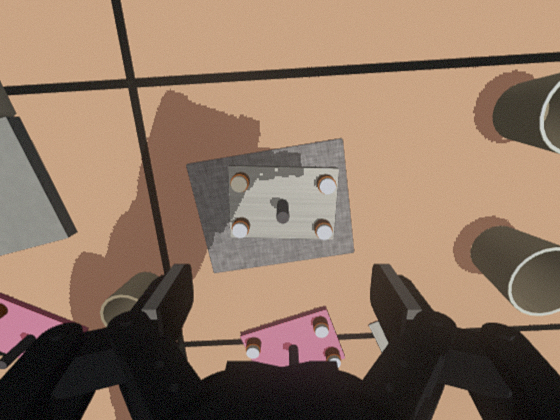

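The steel carrier at (282,203) has white-capped amber vials and lies on the grey mat. The pink plate at (295,345) is a decoy. Next I'll refine the post position and yaw with an enlarged crop.

```bash
cat > carr.py <<'E'
from h import *
import sys
z=np.load('pics/%s.npz'%sys.argv[1]);p,d,M=z['p'],z['d'],z['M'];c=imaging.camera_params('wrist')
u0,v0,u1,v1=map(int,sys.argv[2:6]); base=float(sys.argv[6])
vv,uu=np.mgrid[v0:v1,u0:u1]; W=wworld(d,M,c,uu.ravel(),vv.ravel()); W=W[d[vv.ravel(),uu.ravel()]>0]
h=W[:,2]-base
pl=W[(h>0.007)&(h<0.013)]; print('plate',len(pl),pl[:,2].mean())
rect=cv2.minAreaRect(pl[:,:2].astype(np.float32)); print(rect)
po=W[(h>0.038)]; print('post',len(po),po.mean(0),po.min(0),po.max(0))
vi=W[(h>0.024)&(h<0.036)]; print('vial/post level mean',len(vi))
cr=p[v0:v1,u0:u1,::-1]; cv2.imwrite('pics/crop_'+sys.argv[1],cv2.resize(cr,None,fx=4,fy=4,interpolation=cv2.INTER_CUBIC))
E
python3 carr.py w2.png 205 145 360 255 0.006
```

```text
plate 6191 0.01568649030606662
((0.5124492049217224, -0.18247920274734497), (0.1300574392080307, 0.09036453813314438), 85.4384536743164)
post 194 [ 0.51448672 -0.18244418  0.06168624] [ 0.50588403 -0.18933617  0.04441481] [ 0.51959148 -0.175465    0.06740994]
vial/post level mean 901
```

View pics/crop_w2.png

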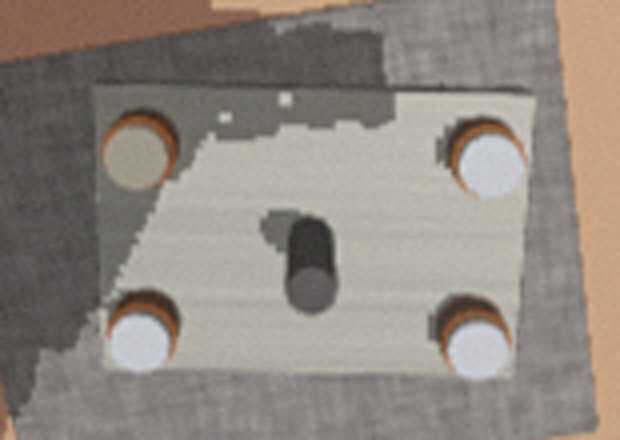

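jog_arm --targets '[{"tx": 0.0, "ty": -0.06, "tz": 0, "ax": 0, "ay": 0, "az": -6, "jaw": 0.085}, {"tx": 0.0, "ty": -0.12, "tz": 0, "ax": 0, "ay": 0, "az": -12, "jaw": 0.085}, {"tx": 0.01, "ty": -0.18, "tz": 0, "ax": 0, "ay": 0, "az": -16, "jaw": 0.085}, {"tx": 0.01, "ty": -0.24, "tz": 0, "ax": 0, "ay": 0, "az": -16, "jaw": 0.085}, {"tx": 0.01, "ty": -0.3, "tz": 0, "ax": 0, "ay": 0, "az": -16, "jaw": 0.085}, {"tx": 0.01, "ty": -0.36, "tz": 0, "ax": 0, "ay": 0, "az": -16, "jaw": 0.085}, {"tx": 0.01, "ty": -0.38, "tz": 0, "ax": 0, "ay": 0, "az": -16, "jaw": 0.085}, {"tx": 0.01, "ty": -0.38, "tz": 0, "ax": 0, "ay": 0, "az": -16, "jaw": 0.085}, {"tx": 0.01, "ty": -0.38, "tz": 0, "ax": 0, "ay": 0, "az": -16, "jaw": 0.085}]'

```text
time: 3.2
eef_pos: [0.5762, 0.1946, 0.2315]
ee_rot: [3.122, 0.346, 0.0]
ft_force: [0.9, -1.3, 0.6]
width: 0.0855
```

```bash
python3 m.py w3.png stage dowel_a end_stop
```

```text
3.2 [0.57617975 0.19461709 0.23150544] [3.12174467e+00 3.45777718e-01 2.54887276e-04] [ 0.90626237 -1.27393806  0.58123825]
stage 0.86 [172.  71. 370. 266.] [0.0186 0.0206 0.0474] [0.5689 0.2075] [0.2382 0.2273] 11.6
dowel_a 0.4 [211. 151. 222. 164.] [0.0283 0.0354 0.037 ] [0.5873 0.2702] [0.0084 0.009 ] 15.9
end_stop 0.92 [190. 182. 207. 217.] [0.0257 0.0356 0.038 ] [0.532  0.2855] [0.0413 0.0123] 12.1
```

View pics/w3.png

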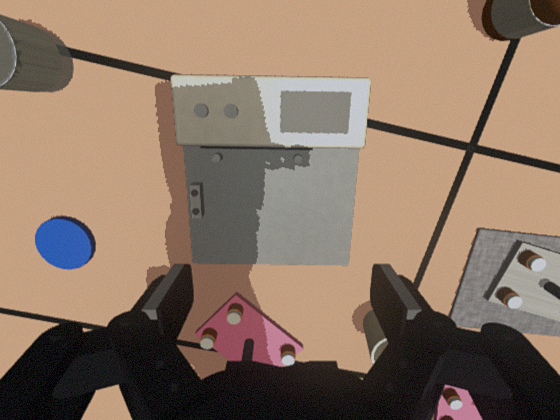

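```bash
cat > st.py <<'E'
from h import *
import sys
from scipy.optimize import least_squares
z=np.load('pics/%s.npz'%sys.argv[1]);p,d,M=z['p'],z['d'],z['M'];c=imaging.camera_params('wrist')
u0,v0,u1,v1=map(int,sys.argv[2:6])
vv,uu=np.mgrid[v0:v1,u0:u1]; W=wworld(d,M,c,uu.ravel(),vv.ravel())
ok=(W[:,2]>0.016)&(W[:,2]<0.049); W=W[ok]
bed=W[(W[:,2]<0.024)]; top=W[W[:,2]>0.043]; mid=W[(W[:,2]>0.033)&(W[:,2]<0.039)]
print(len(bed),len(top),len(mid),np.median(bed[:,2]),np.median(top[:,2]),np.median(mid[:,2]))
for n,S in(('bed',bed),('housing',top)): print(n,cv2.minAreaRect(S[:,:2].astype(np.float32)))
# template: soft occupancy fit
def fit(x):
    th=x[2]; R=np.array([[np.cos(th),-np.sin(th)],[np.sin(th),np.cos(th)]])
    q=lambda S:(S[:,:2]-x[:2])@R
    return q
x0=np.array([0.543,0.207,np.radians(12)])
def cost(x):
    q=fit(x); b=q(bed); t=q(top)
    o=[]
    # penalise points outside the rectangles, plus edge percentiles
    pc=lambda a,e:np.percentile(a,e)
    o+=[pc(b[:,0],.7)+.075-.001*0,pc(b[:,1],.7)+.1,pc(b[:,1],99.3)-.1]
    o+=[pc(t[:,0],.7)-.076,pc(t[:,0],99.3)-.146,pc(t[:,1],.7)+.1,pc(t[:,1],99.3)-.1]
    return o
# yaw by median-free search on end rows
best=None
for th in np.radians(np.arange(8,16,.1)):
    r=least_squares(lambda y:cost([y[0],y[1],th]),x0[:2]); 
    q=fit([*r.x,th]); b=q(bed);t=q(top)
    # yaw sharpness: spans small
    sp=np.ptp(np.percentile(t[:,0],[1,99]))+np.ptp(np.percentile(b[:,1],[1,99]))
    if best is None or sp<best[0]: best=(sp,th,r.x,np.round(r.fun*1000,2))
print(best[0],np.degrees(best[1]),best[2],best[3])
x=[*best[2],best[1]]
q=fit(x); m=q(mid)
for n,(a,b) in dict(dowel_a=(.062,-.03),dowel_b=(.062,.06),stop=(.012,.086)).items():
    k=np.hypot(*( (m-[a,b]).T))<(.012 if n[0]=='d' else .03)
    s=m[k]; print(n,k.sum(),s.mean(0) if k.any() else '', np.ptp(s,axis=0) if k.any() else '', W.shape)
    if k.any(): print('  minrect',cv2.minAreaRect(s.astype(np.float32)))
th=x[2];R=np.array([[np.cos(th),-np.sin(th)],[np.sin(th),np.cos(th)]])
print('home',np.array(x[:2])+R@[.012,.015])
E
python3 st.py w3.png 150 50 390 272
python3 - <<'E'
import cv2
i=cv2.imread('pics/w3.png')[65:275,160:380]; cv2.imwrite('pics/crop_w3.png',cv2.resize(i,None,fx=2.8,fy=2.8,interpolation=cv2.INTER_CUBIC))
E
```

```text
18519 13333 493 0.0197004754950591 0.04586935018422161 0.035821929055404045
bed ((0.5368597507476807, 0.1989119052886963), (0.1485350877046585, 0.20044462382793427), 11.922436714172363)
housing ((0.6466941237449646, 0.22172433137893677), (0.06952530145645142, 0.19897866249084473), 11.756349563598633)
0.2625467464148348 11.899999999999986 [0.53863975 0.19914931] [ 1.12  1.76 -1.55  0.62 -1.75  2.45 -2.66]
dowel_a 64 [ 0.06153944 -0.02986737] [0.0089955  0.00886395] (32896, 3)
  minrect ((0.06141290068626404, -0.03014560230076313), (0.008977890945971012, 0.008831785060465336), 1.1841198205947876)
dowel_b 63 [0.06168122 0.0595164 ] [0.00901663 0.00862975] (32896, 3)
  minrect ((0.061328232288360596, 0.05976299196481705), (0.008629552088677883, 0.009010227397084236), 89.72575378417969)
stop 362 [0.01258767 0.08558701] [0.03972978 0.01212062] (32896, 3)
  minrect ((0.012091977521777153, 0.08595211803913116), (0.03973019868135452, 0.01206244993954897), 0.23251742124557495)
home [0.54728879 0.21630139]
```

View pics/crop_w3.png

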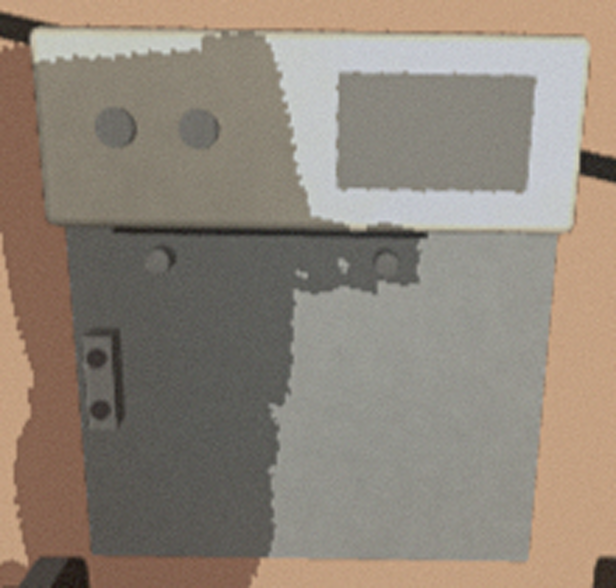

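The stage is well resolved. The dowels (crop px (160,260) and (387,263)), end stop (100,380) and bed all fit the model to about 0.5 mm, with yaw 11.9° and home near (0.547, 0.216). Back to the carrier, above the post.

jog_arm --targets '[{"tx": -0.022, "ty": 0.055, "tz": 0, "ax": 0, "ay": 0, "az": 6, "jaw": 0.085}, {"tx": -0.044, "ty": 0.11, "tz": 0, "ax": 0, "ay": 0, "az": 12, "jaw": 0.085}, {"tx": -0.066, "ty": 0.165, "tz": 0, "ax": 0, "ay": 0, "az": 17.2, "jaw": 0.085}, {"tx": -0.088, "ty": 0.22, "tz": 0, "ax": 0, "ay": 0, "az": 17.2, "jaw": 0.085}, {"tx": -0.11, "ty": 0.275, "tz": 0, "ax": 0, "ay": 0, "az": 17.2, "jaw": 0.085}, {"tx": -0.13, "ty": 0.325, "tz": 0.03, "ax": 0, "ay": 0, "az": 17.2, "jaw": 0.085}, {"tx": -0.1447, "ty": 0.3541, "tz": 0.06, "ax": 0, "ay": 0, "az": 17.2, "jaw": 0.085}, {"tx": -0.1447, "ty": 0.3541, "tz": 0.09, "ax": 0, "ay": 0, "az": 17.2, "jaw": 0.085}, {"tx": -0.1447, "ty": 0.3541, "tz": 0.1, "ax": 0, "ay": 0, "az": 17.2, "jaw": 0.085}, {"tx": -0.1447, "ty": 0.3541, "tz": 0.1, "ax": 0, "ay": 0, "az": 17.2, "jaw": 0.085}, {"tx": -0.1447, "ty": 0.3541, "tz": 0.1, "ax": 0, "ay": 0, "az": 17.2, "jaw": 0.085}]'

```text
time: 4.78
eef_pos: [0.5135, -0.1805, 0.1323]
ee_rot: [3.139, -0.121, 0.002]
ft_force: [-0.2, -1.0, 0.1]
width: 0.0849
```

```bash
python3 m.py w4.png
```

```text
4.775 [ 0.51351205 -0.18054423  0.13234105] [ 3.13900279e+00 -1.20580860e-01  2.14157240e-03] [-0.15311241 -0.98200214  0.05599756]
```

View pics/w4.png

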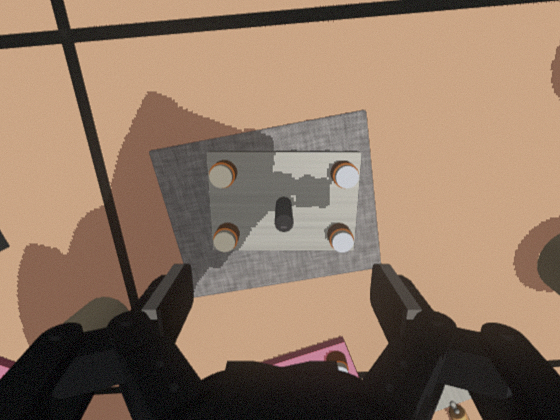

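```bash
python3 carr.py w4.png 185 125 375 262 0.006
```

```text
plate 11697 0.01573676319498869
((0.5122439861297607, -0.18226850032806396), (0.13040322065353394, 0.09045962989330292), 85.4488754272461)
post 405 [ 0.51446618 -0.18241034  0.06185545] [ 0.50584566 -0.18917257  0.04420333] [ 0.51953318 -0.17570286  0.06738421]
vial/post level mean 1814
```

jog_arm --targets '[{"tx": -0.001, "ty": 0.002, "tz": 0.03, "ax": 0, "ay": 0, "az": 0.2, "jaw": 0.085}, {"tx": -0.001, "ty": 0.002, "tz": 0.055, "ax": 0, "ay": 0, "az": 0.2, "jaw": 0.085}, {"tx": -0.001, "ty": 0.002, "tz": 0.08, "ax": 0, "ay": 0, "az": 0.2, "jaw": 0.085}, {"tx": -0.001, "ty": 0.002, "tz": 0.098, "ax": 0, "ay": 0, "az": 0.2, "jaw": 0.085}, {"tx": -0.001, "ty": 0.002, "tz": 0.098, "ax": 0, "ay": 0, "az": 0.2, "jaw": 0.085}, {"tx": -0.001, "ty": 0.002, "tz": 0.098, "ax": 0, "ay": 0, "az": 0.2, "jaw": 0.085}, {"tx": -0.001, "ty": 0.002, "tz": 0.098, "ax": 0, "ay": 0, "az": 0.2, "jaw": 0.085}]'

```text
time: 5.7
eef_pos: [0.5122, -0.1827, 0.0341]
ee_rot: [3.139, -0.127, 0.002]
ft_force: [1.0, 0.0, -0.3]
width: 0.0852
```

```bash
python3 m.py w5.png
```

```text
5.7 [ 0.51224592 -0.18271647  0.03414316] [ 3.13878048e+00 -1.26901647e-01  1.81251704e-03] [ 1.02920568  0.03508576 -0.34486349]
```

View pics/w5.png

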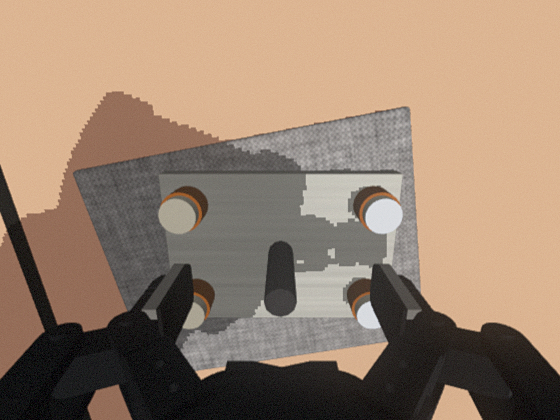

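The post at (281,290) is centred between the fingers. Closing.

jog_arm --targets '[{"tx": 0, "ty": 0, "tz": 0, "ax": 0, "ay": 0, "az": 0, "jaw": 0.0}, {"tx": 0, "ty": 0, "tz": 0, "ax": 0, "ay": 0, "az": 0, "jaw": 0.0}, {"tx": 0, "ty": 0, "tz": 0, "ax": 0, "ay": 0, "az": 0, "jaw": 0.0}, {"tx": 0, "ty": 0, "tz": 0, "ax": 0, "ay": 0, "az": 0, "jaw": 0.0}, {"tx": 0, "ty": 0, "tz": 0, "ax": 0, "ay": 0, "az": 0, "jaw": 0.0}, {"tx": 0, "ty": 0, "tz": 0, "ax": 0, "ay": 0, "az": 0, "jaw": 0.0}, {"tx": 0, "ty": 0, "tz": 0, "ax": 0, "ay": 0, "az": 0, "jaw": 0.0}, {"tx": 0, "ty": 0, "tz": 0, "ax": 0, "ay": 0, "az": 0, "jaw": 0.0}]' --newtons 60

```text
time: 6.75
eef_pos: [0.5118, -0.1825, 0.0334]
ee_rot: [-3.139, 0.127, 0.0]
ft_force: [-1.0, 0.2, 4.7]
width: 0.0126
```

```bash
python3 m.py w6.png; python3 carr.py w6.png 130 150 440 330 0.006
```

```text
6.75 [ 0.51183009 -0.18253103  0.03343499] [-3.13884876e+00  1.26897445e-01  1.04071170e-05] [-0.98828906  0.17794699  4.70134389]
plate 20899 0.015780066437943878
((0.5122504830360413, -0.18269777297973633), (0.1303708553314209, 0.0904969722032547), 85.55870056152344)
post 10455 [ 0.52082243 -0.18333439  0.07782732] [ 0.50003782 -0.23042169  0.04400519] [ 0.53028582 -0.13713465  0.10328581]
vial/post level mean 3222
```

View pics/w6.png

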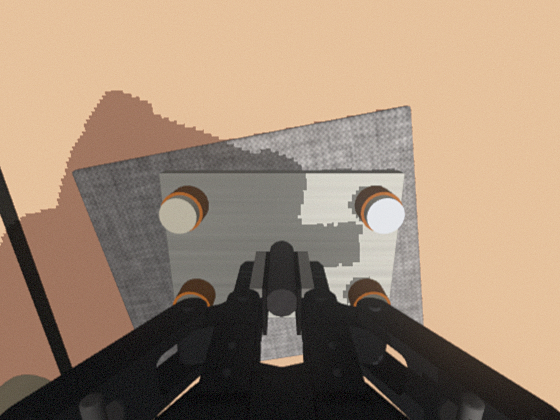

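Post clasped between the pads at (282,290). Lifting slowly, then checking.

jog_arm --targets '[{"tx": 0, "ty": 0, "tz": -0.005, "ax": 0, "ay": 0, "az": 0, "jaw": 0.0}, {"tx": 0, "ty": 0, "tz": -0.015, "ax": 0, "ay": 0, "az": 0, "jaw": 0.0}, {"tx": 0, "ty": 0, "tz": -0.03, "ax": 0, "ay": 0, "az": 0, "jaw": 0.0}, {"tx": 0, "ty": 0, "tz": -0.05, "ax": 0, "ay": 0, "az": 0, "jaw": 0.0}, {"tx": 0, "ty": 0, "tz": -0.07, "ax": 0, "ay": 0, "az": 0, "jaw": 0.0}, {"tx": 0, "ty": 0, "tz": -0.09, "ax": 0, "ay": 0, "az": 0, "jaw": 0.0}, {"tx": 0, "ty": 0, "tz": -0.1, "ax": 0, "ay": 0, "az": 0, "jaw": 0.0}, {"tx": 0, "ty": 0, "tz": -0.1, "ax": 0, "ay": 0, "az": 0, "jaw": 0.0}, {"tx": 0, "ty": 0, "tz": -0.1, "ax": 0, "ay": 0, "az": 0, "jaw": 0.0}]'

```text
time: 7.92
eef_pos: [0.5116, -0.1825, 0.1328]
ee_rot: [-3.139, 0.127, 0.001]
ft_force: [-0.4, -0.0, -6.1]
width: 0.012
```

```bash
python3 m.py w7.png; python3 carr.py w7.png 130 150 440 330 0.106;python3 - <<'E'
from h import *
z=np.load('pics/w7.png.npz');d,M=z['d'],z['M'];c=imaging.camera_params('wrist')
vv,uu=np.mgrid[150:330,130:440];W=wworld(d,M,c,uu.ravel(),vv.ravel())
for b in (0.1147,):
    k=abs(W[:,2]-b)<.006;P=W[k];A=np.c_[P[:,:2],np.ones(len(P))];print(np.linalg.lstsq(A,P[:,2],rcond=None)[0],P[:,2].mean())
E
```

```text
7.925 [ 0.51158854 -0.1825067   0.13279753] [-3.13870289e+00  1.26920569e-01  1.24896090e-03] [-4.40581355e-01 -2.76190444e-03 -6.14496026e+00]
plate 20949 0.11509180603498911
((0.5121263861656189, -0.18275931477546692), (0.13036981225013733, 0.09019368886947632), 85.37889099121094)
post 10401 [ 0.52061851 -0.18333577  0.17734352] [ 0.49896065 -0.22981416  0.14401302] [ 0.53037759 -0.1370712   0.20222095]
vial/post level mean 2980
[-0.00783073  0.00027584  0.11925458] 0.11508581468146464
```

View pics/w7.png

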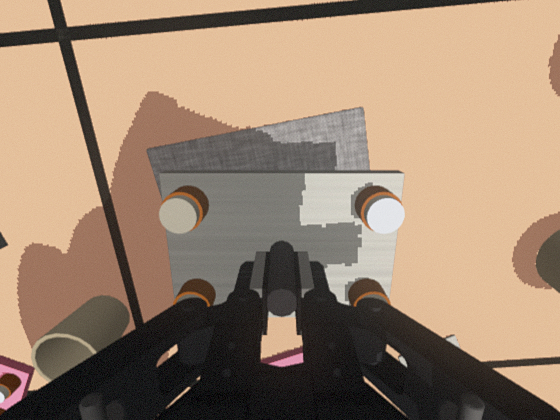

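Lifted level (tilt about 0.008 rad, weight about 6 N). Carrying it over the stage.

jog_arm --targets '[{"tx": 0, "ty": -0.02, "tz": 0, "ax": 0, "ay": 0, "az": -1, "jaw": 0.0}, {"tx": -0.001, "ty": -0.05, "tz": 0, "ax": 0, "ay": 0, "az": -3, "jaw": 0.0}, {"tx": -0.002, "ty": -0.09, "tz": 0, "ax": 0, "ay": 0, "az": -5, "jaw": 0.0}, {"tx": -0.004, "ty": -0.13, "tz": 0, "ax": 0, "ay": 0, "az": -7, "jaw": 0.0}, {"tx": -0.005, "ty": -0.17, "tz": 0, "ax": 0, "ay": 0, "az": -9, "jaw": 0.0}, {"tx": -0.006, "ty": -0.21, "tz": 0, "ax": 0, "ay": 0, "az": -11, "jaw": 0.0}, {"tx": -0.007, "ty": -0.25, "tz": 0, "ax": 0, "ay": 0, "az": -13, "jaw": 0.0}, {"tx": -0.008, "ty": -0.29, "tz": 0, "ax": 0, "ay": 0, "az": -15, "jaw": 0.0}, {"tx": -0.009, "ty": -0.33, "tz": 0, "ax": 0, "ay": 0, "az": -16, "jaw": 0.0}, {"tx": -0.01, "ty": -0.36, "tz": 0, "ax": 0, "ay": 0, "az": -16.5, "jaw": 0.0}, {"tx": -0.011, "ty": -0.3755, "tz": 0, "ax": 0, "ay": 0, "az": -16.5, "jaw": 0.0}, {"tx": -0.011, "ty": -0.3755, "tz": 0, "ax": 0, "ay": 0, "az": -16.5, "jaw": 0.0}]'

```text
time: 9.48
eef_pos: [0.5308, 0.1933, 0.133]
ee_rot: [-3.124, -0.327, 0.001]
ft_force: [-0.0, -0.3, -4.7]
width: 0.0122
```

```bash
python3 m.py w8.png; python3 carr.py w8.png 130 150 440 330 0.1055
```

```text
9.475 [0.53076347 0.19327169 0.1330043 ] [-3.12449897e+00 -3.26779941e-01  8.50039649e-04] [-0.04925973 -0.29415976 -4.66622648]
plate 20893 0.11528339154387769
((0.5311682224273682, 0.193538635969162), (0.0906088650226593, 0.13049280643463135), 11.976868629455566)
post 10445 [0.53961925 0.19529632 0.1773982 ] [0.51821196 0.1504037  0.1435125 ] [0.55179482 0.24106857 0.2023739 ]
vial/post level mean 3197
```

View pics/w8.png

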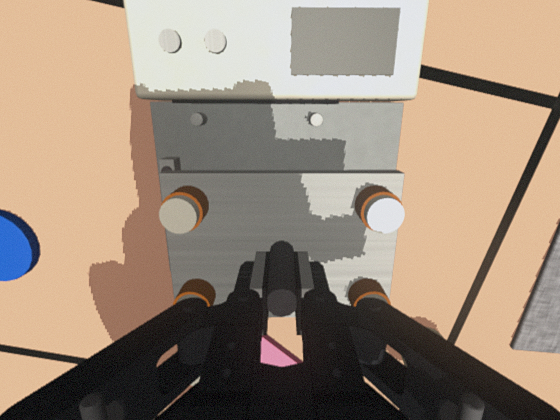

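The carrier is about 20 mm and 19 mm short of home at yaw 12.0° (stage 11.9°), with the dowels and end stop ahead of it in view. Descending to just above the bed.

jog_arm --targets '[{"tx": 0, "ty": 0, "tz": 0.015, "ax": 0, "ay": 0, "az": 0, "jaw": 0.0}, {"tx": 0, "ty": 0, "tz": 0.03, "ax": 0, "ay": 0, "az": 0, "jaw": 0.0}, {"tx": 0, "ty": 0, "tz": 0.045, "ax": 0, "ay": 0, "az": 0, "jaw": 0.0}, {"tx": 0, "ty": 0, "tz": 0.06, "ax": 0, "ay": 0, "az": 0, "jaw": 0.0}, {"tx": 0, "ty": 0, "tz": 0.07, "ax": 0, "ay": 0, "az": 0, "jaw": 0.0}, {"tx": 0, "ty": 0, "tz": 0.078, "ax": 0, "ay": 0, "az": 0, "jaw": 0.0}, {"tx": 0, "ty": 0, "tz": 0.082, "ax": 0, "ay": 0, "az": 0, "jaw": 0.0}, {"tx": 0, "ty": 0, "tz": 0.083, "ax": 0, "ay": 0, "az": 0, "jaw": 0.0}, {"tx": 0, "ty": 0, "tz": 0.083, "ax": 0, "ay": 0, "az": 0, "jaw": 0.0}, {"tx": 0, "ty": 0, "tz": 0.083, "ax": 0, "ay": 0, "az": 0, "jaw": 0.0}]'

```text
time: 10.78
eef_pos: [0.5313, 0.1926, 0.0506]
ee_rot: [-3.125, -0.325, -0.001]
ft_force: [0.0, 0.4, -4.9]
width: 0.0119
```

```bash
python3 m.py w9.png; python3 carr.py w9.png 130 150 440 330 0.0225
```

```text
10.775 [0.53133156 0.19263293 0.0506153 ] [-3.12451016e+00 -3.24761407e-01 -6.98977750e-04] [ 0.04126879  0.3995031  -4.89819959]
plate 20940 0.03289339800435085
((0.5297896862030029, 0.20293116569519043), (0.09014765173196793, 0.1511857658624649), 11.989628791809082)
post 10497 [0.5401442  0.19464907 0.09487617] [0.51839171 0.14969939 0.0605042 ] [0.55221278 0.24034871 0.11973438]
vial/post level mean 3529
```

jog_arm --targets '[{"tx": 0, "ty": 0, "tz": 0.001, "ax": 0, "ay": 0, "az": 0, "jaw": 0.0}, {"tx": 0, "ty": 0, "tz": 0.0015, "ax": 0, "ay": 0, "az": 0, "jaw": 0.0}, {"tx": 0, "ty": 0, "tz": 0.002, "ax": 0, "ay": 0, "az": 0, "jaw": 0.0}, {"tx": 0, "ty": 0, "tz": 0.002, "ax": 0, "ay": 0, "az": 0, "jaw": 0.0}]'

```text
time: 11.32
eef_pos: [0.5312, 0.1926, 0.0483]
ee_rot: [-3.125, -0.325, 0.0]
ft_force: [0.0, 0.4, -5.9]
width: 0.0121
```

jog_arm --targets '[{"tx": 0, "ty": 0, "tz": 0.0005, "ax": 0, "ay": 0, "az": 0, "jaw": 0.0}, {"tx": 0, "ty": 0, "tz": 0.001, "ax": 0, "ay": 0, "az": 0, "jaw": 0.0}, {"tx": 0, "ty": 0, "tz": 0.001, "ax": 0, "ay": 0, "az": 0, "jaw": 0.0}]'

```text
time: 11.7
eef_pos: [0.5312, 0.1926, 0.0475]
ee_rot: [-3.125, -0.325, -0.0]
ft_force: [-1.8, -0.5, -0.5]
width: 0.0123
```

Touchdown felt (wrist Fz went from -5.9 to -0.5 N). I'll open to let it settle flat, then regrip lower on the post for a shorter lever.

jog_arm --targets '[{"tx": 0, "ty": 0, "tz": 0, "ax": 0, "ay": 0, "az": 0, "jaw": 0.04}, {"tx": 0, "ty": 0, "tz": 0, "ax": 0, "ay": 0, "az": 0, "jaw": 0.04}, {"tx": 0, "ty": 0, "tz": 0, "ax": 0, "ay": 0, "az": 0, "jaw": 0.04}, {"tx": 0, "ty": 0, "tz": 0, "ax": 0, "ay": 0, "az": 0, "jaw": 0.04}, {"tx": 0, "ty": 0, "tz": 0, "ax": 0, "ay": 0, "az": 0, "jaw": 0.04}]'

```text
time: 12.32
eef_pos: [0.5312, 0.1926, 0.0473]
ee_rot: [-3.125, -0.325, -0.0]
ft_force: [0.4, -0.6, -0.4]
width: 0.0399
```

```bash
python3 m.py w10.png; python3 st.py w10.png 0 0 560 160 | head -3; python3 carr.py w10.png 165 165 440 330 0.02; python3 - <<'E'
from h import *
s=manip.observe();print(s['width'],s['torque'])
E
```

```text
12.325 [0.53119849 0.1925705  0.04734065] [-3.12467243e+00 -3.24841863e-01 -4.00151963e-06] [ 0.42730428 -0.59963493 -0.3980936 ]
21441 42220 763 0.019776077309026197 0.045934878644252025 0.03567081028870117
bed ((0.5958678126335144, 0.21147850155830383), (0.033351343125104904, 0.2006952464580536), 11.779267311096191)
housing ((0.6287221908569336, 0.2181144654750824), (0.0377860851585865, 0.1990339308977127), 11.921372413635254)
plate 21598 0.029791223437003515
((0.531853199005127, 0.19273555278778076), (0.09024488925933838, 0.1302139014005661), 11.891549110412598)
post 9427 [0.53971622 0.18936501 0.08804532] [0.51526359 0.14326969 0.05803429] [0.55423112 0.23555335 0.11653131]
vial/post level mean 3263
0.03989769601583038 [0.06467547 0.00768398 0.00980602]
```

View pics/w10.png

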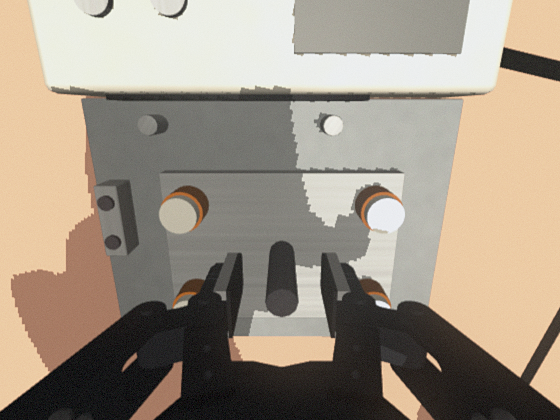

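```bash
cat > gap.py <<'E'
from h import *
import sys
z=np.load('pics/%s.npz'%sys.argv[1]);d,M=z['d'],z['M'];c=imaging.camera_params('wrist')
cx,cy,th=float(sys.argv[2]),float(sys.argv[3]),np.radians(float(sys.argv[4]))
R=np.array([[np.cos(th),-np.sin(th)],[np.sin(th),np.cos(th)]])
v,u=np.nonzero(d>0); W=wworld(d,M,c,u,v); W=W[(W[:,2]>.0335)&(W[:,2]<.038)]
q=(W[:,:2]-[cx,cy])@R
for n,h in dict(a=(.05,-.045),b=(.05,.045),stop=(0,.071)).items():
    e=np.array(h)+[float(sys.argv[5]),float(sys.argv[6])]
    k=(abs(q-e)<([.012,.012] if n!='stop' else [.028,.012])).all(1); s=q[k]
    mr=cv2.minAreaRect(s.astype(np.float32)); print(n,k.sum(),'gap beyond home (mm)',np.round((np.array(mr[0])-h)*1000,2),np.round(mr[1],4),round(mr[2],2))
E
python3 gap.py w10.png 0.53185 0.19274 11.89 0.02 0.02
```

```text
a 354 gap beyond home (mm) [22.42 16.59] [0.0166 0.0163] 89.8
b 350 gap beyond home (mm) [19.28 19.79] [0.0097 0.0097] 46.49
stop 1571 gap beyond home (mm) [19.47 19.8 ] [0.0129 0.0403] 89.93
```

jog_arm --targets '[{"tx": 0, "ty": 0, "tz": 0.004, "ax": 0, "ay": 0, "az": 0, "jaw": 0.034}, {"tx": 0, "ty": 0, "tz": 0.008, "ax": 0, "ay": 0, "az": 0, "jaw": 0.034}, {"tx": 0, "ty": 0, "tz": 0.011, "ax": 0, "ay": 0, "az": 0, "jaw": 0.034}, {"tx": 0, "ty": 0, "tz": 0.011, "ax": 0, "ay": 0, "az": 0, "jaw": 0.034}]'

```text
time: 12.88
eef_pos: [0.5311, 0.1925, 0.036]
ee_rot: [3.125, 0.325, -0.001]
ft_force: [0.4, -0.6, -1.0]
width: 0.034
```

The gap to home is about 19.3 mm (x) and 19.8 mm (y), with yaw square to about 0.1°. Regripping at 35 N.

jog_arm --targets '[{"tx": 0, "ty": 0, "tz": 0, "ax": 0, "ay": 0, "az": 0, "jaw": 0.0}, {"tx": 0, "ty": 0, "tz": 0, "ax": 0, "ay": 0, "az": 0, "jaw": 0.0}, {"tx": 0, "ty": 0, "tz": 0, "ax": 0, "ay": 0, "az": 0, "jaw": 0.0}, {"tx": 0, "ty": 0, "tz": 0, "ax": 0, "ay": 0, "az": 0, "jaw": 0.0}, {"tx": 0, "ty": 0, "tz": 0, "ax": 0, "ay": 0, "az": 0, "jaw": 0.0}]' --newtons 35

```text
time: 13.5
eef_pos: [0.5313, 0.1926, 0.0365]
ee_rot: [-3.125, -0.325, -0.0]
ft_force: [-0.5, -0.2, 6.1]
width: 0.0128
```

```bash
cat > f.py <<'E'
from h import *
s=manip.observe(); R=Ro.from_rotvec(s['ee_rot']).as_matrix(); f=np.array(s['ft_force']); print('t',s['time'],'tool-frame F',np.round(R.T@f,2),'M',np.round(R.T@np.array(s['torque']),3),'pos',np.round(s['eef_pos'],4),'w',s['width'],'yaw',np.degrees(np.arctan2(R[1,0],R[0,0])))
E
python3 f.py; python3 m.py w11.png
```

```text
t 13.5 tool-frame F [-0.56  0.07 -6.14] M [-0.091 -0.293 -0.02 ] pos [0.5313 0.1926 0.0365] w 0.012815632402030106 yaw 11.872315617641927
13.5 [0.53125294 0.19259412 0.03647981] [-3.12459448e+00 -3.24888484e-01 -2.78194245e-04] [-0.53864606 -0.18952972  6.13557004]
```

View pics/w11.png

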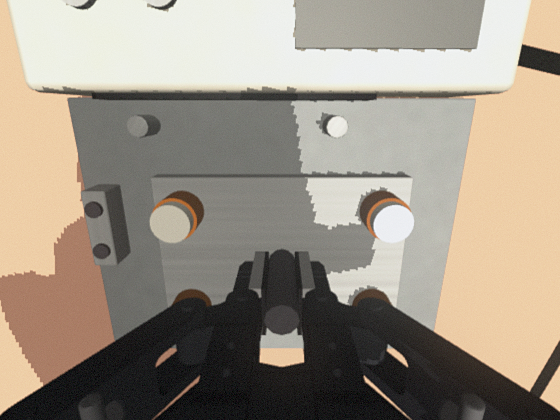

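jog_arm --targets '[{"tx": 0.002, "ty": -0.002, "tz": 0, "ax": 0, "ay": 0, "az": 0, "jaw": 0.0}, {"tx": 0.005, "ty": -0.005, "tz": 0, "ax": 0, "ay": 0, "az": 0, "jaw": 0.0}, {"tx": 0.009, "ty": -0.009, "tz": 0, "ax": 0, "ay": 0, "az": 0, "jaw": 0.0}, {"tx": 0.012, "ty": -0.012, "tz": 0, "ax": 0, "ay": 0, "az": 0, "jaw": 0.0}, {"tx": 0.015, "ty": -0.015, "tz": 0, "ax": 0, "ay": 0, "az": 0, "jaw": 0.0}, {"tx": 0.016, "ty": -0.016, "tz": 0, "ax": 0, "ay": 0, "az": 0, "jaw": 0.0}, {"tx": 0.016, "ty": -0.016, "tz": 0, "ax": 0, "ay": 0, "az": 0, "jaw": 0.0}]'

```text
time: 14.42
eef_pos: [0.5433, 0.2106, 0.0365]
ee_rot: [3.124, 0.324, -0.002]
ft_force: [-4.0, -6.4, 8.7]
width: 0.0133
```

```bash
python3 f.py; python3 m.py w12.png;  python3 carr.py w12.png 130 155 440 330 0.02;python3 gap.py w12.png 0.5437 0.2109 11.89 0.0035 0.0035 
```

```text
t 14.425 tool-frame F [-5.21  5.5  -8.74] M [-1.054 -1.084 -0.007] pos [0.5433 0.2106 0.0365] w 0.013346571672405846 yaw 11.841447262803387
14.425 [0.54327319 0.21056079 0.03648103] [ 3.12366189e+00  3.23941946e-01 -1.62596911e-03] [-3.9600936  -6.44459947  8.74738406]
plate 22927 0.029811053279837837
((0.5480613708496094, 0.21842727065086365), (0.10023579001426697, 0.14351455867290497), 11.81766414642334)
post 9970 [0.5522335  0.21266295 0.08412098] [0.5308182  0.16775655 0.05802469] [0.56432495 0.25866383 0.10554012]
vial/post level mean 4014
a 358 gap beyond home (mm) [3.8  5.03] [0.0094 0.0095] 4.5
b 361 gap beyond home (mm) [4.11 4.36] [0.0095 0.0094] 74.41
stop 1592 gap beyond home (mm) [4.41 4.51] [0.0129 0.0402] 89.47
```

View pics/w12.png

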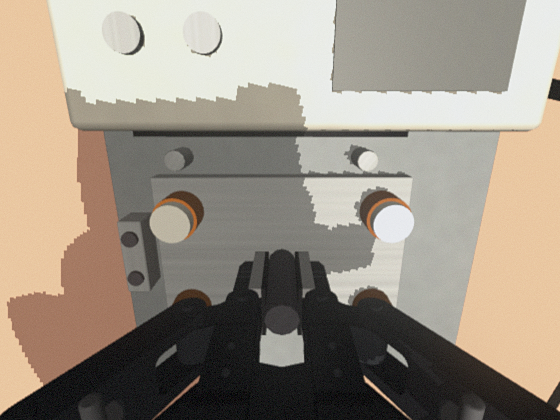

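Still about 3.9 mm (x) and 4.6 mm (y) short. Lateral force of 7.6 N is sliding friction, and the arm's compliance is about 10 N/mm. I'll ease the downforce slightly and creep closer.

jog_arm --targets '[{"tx": 0.0005, "ty": -0.0006, "tz": -0.0003, "ax": 0, "ay": 0, "az": 0, "jaw": 0.0}, {"tx": 0.001, "ty": -0.0014, "tz": -0.0003, "ax": 0, "ay": 0, "az": 0, "jaw": 0.0}, {"tx": 0.0018, "ty": -0.0023, "tz": -0.0003, "ax": 0, "ay": 0, "az": 0, "jaw": 0.0}, {"tx": 0.0025, "ty": -0.0032, "tz": -0.0003, "ax": 0, "ay": 0, "az": 0, "jaw": 0.0}, {"tx": 0.003, "ty": -0.0038, "tz": -0.0003, "ax": 0, "ay": 0, "az": 0, "jaw": 0.0}, {"tx": 0.003, "ty": -0.0038, "tz": -0.0003, "ax": 0, "ay": 0, "az": 0, "jaw": 0.0}]'

```text
time: 15.22
eef_pos: [0.5457, 0.2162, 0.0365]
ee_rot: [-3.124, -0.325, -0.0]
ft_force: [-0.6, 0.2, -5.3]
width: 0.0128
```

```bash
python3 f.py
```

```text
t 15.225 tool-frame F [-0.55 -0.3   5.26] M [-0.072  0.035  0.024] pos [0.5457 0.2162 0.0365] w 0.012756515936632266 yaw 11.88495188627196
```

```bash
python3 m.py w13.png; python3 f.py; python3 gap.py w13.png 0.5464 0.2164 11.89 0.0005 0.0005; python3 - <<'E'
from h import *
p=cv2.imread('pics/w13.png'); cv2.imwrite('pics/c13.png',cv2.resize(p[130:330,100:440],None,fx=2.3,fy=2.3,interpolation=cv2.INTER_CUBIC))
E
```

```text
15.225 [0.5457045  0.21617428 0.03653399] [-3.12430683e+00 -3.25206842e-01 -1.05000069e-04] [-0.59875061  0.18076043 -5.26026659]
t 15.275 tool-frame F [ 0.4  -0.06  4.84] M [-0.016 -0.006 -0.043] pos [0.5457 0.2161 0.0365] w 0.013193982385199565 yaw 11.879235914467133
a 348 gap beyond home (mm) [0.12 0.34] [0.0096 0.0094] 46.33
b 350 gap beyond home (mm) [ 0.34 -0.24] [0.0094 0.0094] 44.33
stop 1571 gap beyond home (mm) [ 0.37 -0.23] [0.0127 0.0404] 89.79
```

View pics/c13.png

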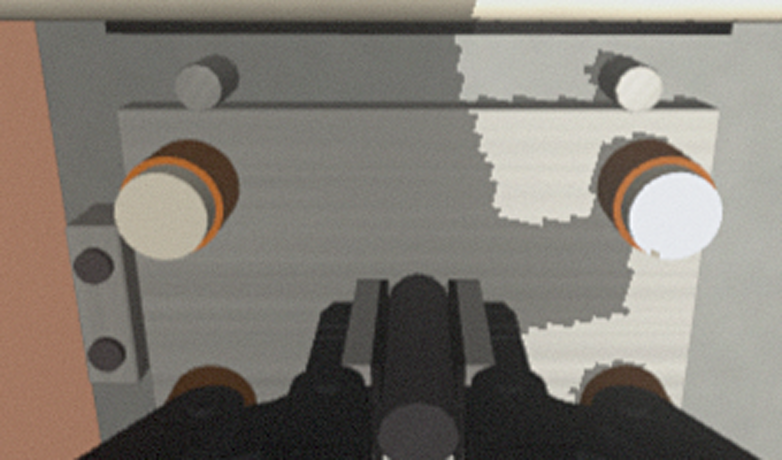

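Nearly touching: the gaps are a few tenths of a millimetre and the bed load is almost nil. Lowering 0.2 mm and stepping toward the dowels and stop.

jog_arm --targets '[{"tx": 0, "ty": 0, "tz": 0.0002, "ax": 0, "ay": 0, "az": 0, "jaw": 0.0}, {"tx": 0.0003, "ty": 0, "tz": 0.0002, "ax": 0, "ay": 0, "az": 0, "jaw": 0.0}, {"tx": 0.0006, "ty": 0, "tz": 0.0002, "ax": 0, "ay": 0, "az": 0, "jaw": 0.0}, {"tx": 0.0006, "ty": 0, "tz": 0.0002, "ax": 0, "ay": 0, "az": 0, "jaw": 0.0}]'

```text
time: 15.78
eef_pos: [0.5461, 0.2161, 0.0365]
ee_rot: [-3.124, -0.325, 0.001]
ft_force: [-5.2, 1.0, 3.6]
width: 0.013
```

```bash
python3 f.py
```

```text
t 15.775 tool-frame F [-4.85 -1.99 -3.61] M [ 0.416 -0.981 -0.052] pos [0.5461 0.2161 0.0365] w 0.012974981800594487 yaw 11.874819563147799
```

jog_arm --targets '[{"tx": 0.0003, "ty": -0.0002, "tz": 0, "ax": 0, "ay": 0, "az": 0, "jaw": 0.0}, {"tx": 0.0003, "ty": -0.0005, "tz": 0, "ax": 0, "ay": 0, "az": 0, "jaw": 0.0}, {"tx": 0.0003, "ty": -0.0005, "tz": 0, "ax": 0, "ay": 0, "az": 0, "jaw": 0.0}]'

```text
time: 16.15
eef_pos: [0.5461, 0.2161, 0.0365]
ee_rot: [3.124, 0.324, -0.002]
ft_force: [-6.7, -3.1, 4.8]
width: 0.0132
```

```bash
python3 f.py
```

```text
t 16.15 tool-frame F [-7.24  1.7  -4.82] M [-0.188 -1.315 -0.016] pos [0.5461 0.2161 0.0365] w 0.013169055951796665 yaw 11.856038268972348
```

Both directions are now blocked: the TCP does not move and force rises about 8 N/mm. Pressing in stages.

jog_arm --targets '[{"tx": 0.0003, "ty": -0.0004, "tz": 0, "ax": 0, "ay": 0, "az": 0, "jaw": 0.0}, {"tx": 0.0005, "ty": -0.0007, "tz": 0, "ax": 0, "ay": 0, "az": 0, "jaw": 0.0}, {"tx": 0.0005, "ty": -0.0007, "tz": 0, "ax": 0, "ay": 0, "az": 0, "jaw": 0.0}, {"tx": 0.0005, "ty": -0.0007, "tz": 0, "ax": 0, "ay": 0, "az": 0, "jaw": 0.0}]'

```text
time: 16.65
eef_pos: [0.5463, 0.2163, 0.0365]
ee_rot: [3.124, 0.324, -0.003]
ft_force: [-8.2, -5.9, 6.1]
width: 0.0128
```

```bash
python3 f.py
```

```text
t 16.65 tool-frame F [-9.26  4.08 -6.12] M [-0.766 -1.828  0.01 ] pos [0.5463 0.2163 0.0365] w 0.012798097049522545 yaw 11.834927269475282
```

jog_arm --targets '[{"tx": 0.0002, "ty": -0.0004, "tz": 0, "ax": 0, "ay": 0, "az": 0, "jaw": 0.0}, {"tx": 0.0004, "ty": -0.0008, "tz": 0, "ax": 0, "ay": 0, "az": 0, "jaw": 0.0}, {"tx": 0.0004, "ty": -0.0008, "tz": 0, "ax": 0, "ay": 0, "az": 0, "jaw": 0.0}, {"tx": 0.0004, "ty": -0.0008, "tz": 0, "ax": 0, "ay": 0, "az": 0, "jaw": 0.0}]'

```text
time: 17.15
eef_pos: [0.5463, 0.2164, 0.0365]
ee_rot: [3.123, 0.323, -0.004]
ft_force: [-9.6, -10.5, 9.8]
width: 0.0133
```

```bash
python3 f.py; python3 m.py w14.png;python3 gap.py w14.png 0.5470 0.2166 11.89 0.000 0.000; python3 - <<'E'
from h import *
p=cv2.imread('pics/w14.png'); cv2.imwrite('pics/c14.png',cv2.resize(p[130:330,100:440],None,fx=2.3,fy=2.3,interpolation=cv2.INTER_CUBIC))
E
```

```text
t 17.15 tool-frame F [-11.57   8.31  -9.71] M [-1.51  -2.387  0.003] pos [0.5463 0.2164 0.0365] w 0.013308259894191021 yaw 11.806137967686853
17.15 [0.54629019 0.21635882 0.036468  ] [ 3.12270883  0.32287379 -0.00387578] [ -9.60518612 -10.47813905   9.76148669]
a 354 gap beyond home (mm) [-3.35 -2.74] [0.0175 0.0096] 45.05
b 368 gap beyond home (mm) [-4.32  0.81] [0.0094 0.018 ] 74.05
stop 1579 gap beyond home (mm) [ 0.05 -0.23] [0.0127 0.0407] 89.07
```

View pics/c14.png

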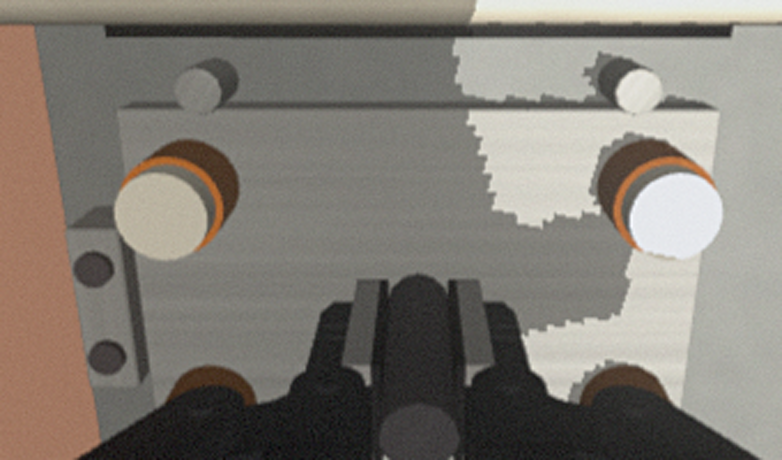

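jog_arm --targets '[{"tx": 0.0002, "ty": -0.0004, "tz": -0.0001, "ax": 0, "ay": 0, "az": 0, "jaw": 0.0}, {"tx": 0.0005, "ty": -0.0007, "tz": -0.0001, "ax": 0, "ay": 0, "az": 0, "jaw": 0.0}, {"tx": 0.0005, "ty": -0.0007, "tz": -0.0001, "ax": 0, "ay": 0, "az": 0, "jaw": 0.0}, {"tx": 0.0005, "ty": -0.0007, "tz": -0.0001, "ax": 0, "ay": 0, "az": 0, "jaw": 0.0}]'

```text
time: 17.7
eef_pos: [0.5463, 0.2163, 0.0365]
ee_rot: [3.122, 0.322, -0.006]
ft_force: [-13.1, -14.3, 11.4]
width: 0.0132
```

```bash
python3 f.py
```

```text
t 17.7 tool-frame F [-15.77  11.32 -11.33] M [-2.225 -3.023  0.009] pos [0.5463 0.2163 0.0365] w 0.013159089477364235 yaw 11.781433438805102
```

jog_arm --targets '[{"tx": 0.0, "ty": -0.0003, "tz": -0.0001, "ax": 0, "ay": 0, "az": 0, "jaw": 0.0}, {"tx": 0.0001, "ty": -0.0006, "tz": -0.00015, "ax": 0, "ay": 0, "az": 0, "jaw": 0.0}, {"tx": 0.0001, "ty": -0.0006, "tz": -0.00015, "ax": 0, "ay": 0, "az": 0, "jaw": 0.0}, {"tx": 0.0001, "ty": -0.0006, "tz": -0.00015, "ax": 0, "ay": 0, "az": 0, "jaw": 0.0}, {"tx": 0.0001, "ty": -0.0006, "tz": -0.00015, "ax": 0, "ay": 0, "az": 0, "jaw": 0.0}, {"tx": 0.0001, "ty": -0.0006, "tz": -0.00015, "ax": 0, "ay": 0, "az": 0, "jaw": 0.0}]'

```text
time: 18.45
eef_pos: [0.5463, 0.2164, 0.0365]
ee_rot: [3.121, 0.321, -0.006]
ft_force: [-11.0, -17.3, 9.6]
width: 0.0133
```

```bash
python3 f.py; python3 m.py w15.png; python3 carr.py w15.png 130 155 440 330 0.02; python3 - <<'E'
from h import *
p=cv2.imread('pics/w15.png'); cv2.imwrite('pics/c15.png',cv2.resize(p[130:330,100:440],None,fx=2.3,fy=2.3,interpolation=cv2.INTER_CUBIC))
E
```

```text
t 18.45 tool-frame F [-14.28  14.71  -9.52] M [-2.848 -2.982  0.015] pos [0.5463 0.2164 0.0365] w 0.01328807649274189 yaw 11.753791381445609
18.45 [0.54632513 0.21635027 0.0365173 ] [ 3.12104399  0.32126855 -0.00590944] [-10.95568257 -17.26969927   9.62988187]
plate 22741 0.02982908177343773
((0.5508383512496948, 0.2232554852962494), (0.09868219494819641, 0.14194327592849731), 11.776782035827637)
post 9976 [0.55539716 0.2185821  0.08411106] [0.53391688 0.17320854 0.05800092] [0.56761077 0.26485696 0.10568807]
vial/post level mean 4014
```

View pics/c15.png

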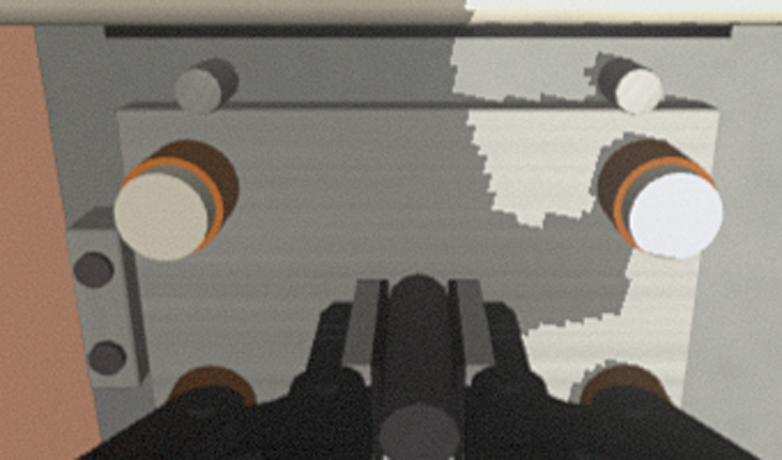

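Wrist shows about 14 N on both axes with no TCP motion and near-zero yaw moment, so the plate is on all three. I'll press a touch more in x with a small yaw wiggle, so both dowels surely share the load.

jog_arm --targets '[{"tx": 0.0003, "ty": 0, "tz": 0, "ax": 0, "ay": 0, "az": 0, "jaw": 0.0}, {"tx": 0.0004, "ty": 0, "tz": 0, "ax": 0, "ay": 0, "az": 0.3, "jaw": 0.0}, {"tx": 0.0004, "ty": 0, "tz": 0, "ax": 0, "ay": 0, "az": 0.3, "jaw": 0.0}]'

```text
time: 18.88
eef_pos: [0.5463, 0.2164, 0.0365]
ee_rot: [3.122, 0.313, -0.007]
ft_force: [-13.5, -18.4, 11.7]
width: 0.0132
```

```bash
python3 f.py
```

```text
t 18.875 tool-frame F [-16.91  15.36 -11.54] M [-2.877 -3.506  0.015] pos [0.5463 0.2164 0.0365] w 0.013224002403722946 yaw 11.452621275356496
```

jog_arm --targets '[{"tx": 0, "ty": 0, "tz": 0, "ax": 0, "ay": 0, "az": -0.3, "jaw": 0.0}, {"tx": 0, "ty": 0, "tz": 0, "ax": 0, "ay": 0, "az": -0.6, "jaw": 0.0}, {"tx": 0, "ty": 0, "tz": 0, "ax": 0, "ay": 0, "az": -0.6, "jaw": 0.0}]'

```text
time: 19.25
eef_pos: [0.5463, 0.2164, 0.0365]
ee_rot: [3.12, 0.33, -0.007]
ft_force: [-15.9, -18.4, 11.3]
width: 0.0129
```

```bash
python3 f.py
```

```text
t 19.25 tool-frame F [-19.43  14.72 -11.17] M [-2.808 -3.521  0.051] pos [0.5463 0.2164 0.0365] w 0.012893848560562558 yaw 12.063544516493119
```

jog_arm --targets '[{"tx": 0, "ty": 0, "tz": 0, "ax": 0, "ay": 0, "az": 0.3, "jaw": 0.0}, {"tx": 0, "ty": 0, "tz": 0, "ax": 0, "ay": 0, "az": 0.3, "jaw": 0.0}, {"tx": 0, "ty": 0, "tz": 0, "ax": 0, "ay": 0, "az": 0.3, "jaw": 0.0}, {"tx": 0, "ty": 0, "tz": 0, "ax": 0, "ay": 0, "az": 0.3, "jaw": 0.0}]'

```text
time: 19.75
eef_pos: [0.5463, 0.2164, 0.0365]
ee_rot: [3.121, 0.321, -0.007]
ft_force: [-14.9, -17.9, 11.6]
width: 0.0132
```

```bash
python3 f.py
```

```text
t 19.75 tool-frame F [-18.26  14.55 -11.49] M [-2.866 -3.532  0.063] pos [0.5463 0.2164 0.0365] w 0.013185556697218728 yaw 11.75737908678555
```

Yaw in the grip is free (Mz ≈ 0), so the plate seats itself. To cover any friction-biased split I'll vary the mix: less y, then more y again, with less downforce, holding each briefly.

jog_arm --targets '[{"tx": 0, "ty": 0.0004, "tz": -0.0001, "ax": 0, "ay": 0, "az": 0, "jaw": 0.0}, {"tx": 0, "ty": 0.0008, "tz": -0.0001, "ax": 0, "ay": 0, "az": 0, "jaw": 0.0}, {"tx": 0, "ty": 0.0008, "tz": -0.0001, "ax": 0, "ay": 0, "az": 0, "jaw": 0.0}, {"tx": 0, "ty": 0.0008, "tz": -0.0001, "ax": 0, "ay": 0, "az": 0, "jaw": 0.0}]'

```text
time: 20.25
eef_pos: [0.5463, 0.2164, 0.0365]
ee_rot: [3.122, 0.322, -0.007]
ft_force: [-13.6, -13.7, 9.8]
width: 0.0128
```

```bash
python3 f.py
```

```text
t 20.25 tool-frame F [-16.19  10.62  -9.69] M [-2.007 -3.378  0.021] pos [0.5463 0.2164 0.0365] w 0.01276462144212849 yaw 11.790594332070977
```

jog_arm --targets '[{"tx": 0, "ty": -0.0004, "tz": 0, "ax": 0, "ay": 0, "az": 0, "jaw": 0.0}, {"tx": 0, "ty": -0.0004, "tz": 0, "ax": 0, "ay": 0, "az": 0, "jaw": 0.0}, {"tx": 0, "ty": -0.0004, "tz": 0, "ax": 0, "ay": 0, "az": 0, "jaw": 0.0}, {"tx": -0.0004, "ty": -0.0006, "tz": 0, "ax": 0, "ay": 0, "az": 0, "jaw": 0.0}, {"tx": -0.0004, "ty": -0.0006, "tz": 0, "ax": 0, "ay": 0, "az": 0, "jaw": 0.0}, {"tx": -0.0004, "ty": -0.0006, "tz": 0, "ax": 0, "ay": 0, "az": 0, "jaw": 0.0}]'

```text
time: 21.0
eef_pos: [0.5463, 0.2164, 0.0365]
ee_rot: [3.121, 0.322, -0.006]
ft_force: [-10.9, -16.0, 7.5]
width: 0.0131
```

```bash
python3 f.py
```

```text
t 21.0 tool-frame F [-13.97  13.43  -7.37] M [-2.621e+00 -2.866e+00 -1.000e-03] pos [0.5463 0.2164 0.0365] w 0.013135076558531257 yaw 11.763658632426637
```

Force levels are consistent throughout, with the TCP fixed. Relaxing the press to a few newtons, then releasing.

jog_arm --targets '[{"tx": -0.0005, "ty": 0.0005, "tz": 0, "ax": 0, "ay": 0, "az": 0, "jaw": 0.0}, {"tx": -0.001, "ty": 0.001, "tz": 0, "ax": 0, "ay": 0, "az": 0, "jaw": 0.0}, {"tx": -0.001, "ty": 0.001, "tz": 0, "ax": 0, "ay": 0, "az": 0, "jaw": 0.0}, {"tx": -0.001, "ty": 0.001, "tz": 0, "ax": 0, "ay": 0, "az": 0, "jaw": 0.0}]'

```text
time: 21.5
eef_pos: [0.5463, 0.2164, 0.0365]
ee_rot: [3.123, 0.323, -0.003]
ft_force: [-5.3, -8.8, 1.0]
width: 0.0132
```

```bash
python3 f.py
```

```text
t 21.5 tool-frame F [-6.98  7.51 -1.02] M [-1.58  -1.44  -0.035] pos [0.5463 0.2164 0.0365] w 0.01319714306839996 yaw 11.800099048139572
```

jog_arm --targets '[{"tx": -0.0004, "ty": 0.0004, "tz": 0, "ax": 0, "ay": 0, "az": 0, "jaw": 0.0}, {"tx": -0.0004, "ty": 0.0004, "tz": 0, "ax": 0, "ay": 0, "az": 0, "jaw": 0.0}, {"tx": -0.0004, "ty": 0.0004, "tz": 0, "ax": 0, "ay": 0, "az": 0, "jaw": 0.036}, {"tx": -0.0004, "ty": 0.0004, "tz": 0, "ax": 0, "ay": 0, "az": 0, "jaw": 0.036}, {"tx": -0.0004, "ty": 0.0004, "tz": 0, "ax": 0, "ay": 0, "az": 0, "jaw": 0.036}, {"tx": -0.0004, "ty": 0.0004, "tz": 0, "ax": 0, "ay": 0, "az": 0, "jaw": 0.036}]'

```text
time: 22.25
eef_pos: [0.5464, 0.2178, 0.0368]
ee_rot: [-3.125, -0.325, -0.0]
ft_force: [0.3, -0.1, -1.3]
width: 0.0359
```

```bash
python3 f.py; python3 m.py w16.png;python3 carr.py w16.png 130 155 440 330 0.02
```

```text
t 22.25 tool-frame F [0.26 0.12 1.27] M [ 0.021 -0.01  -0.006] pos [0.5464 0.2178 0.0368] w 0.03589849216789481 yaw 11.873792274212569
22.25 [0.54640687 0.21783648 0.03683353] [-3.12451077e+00 -3.24920498e-01 -3.40188920e-04] [ 0.28299305 -0.06465407 -1.26693535]
plate 23368 0.029812888335447405
((0.5498515963554382, 0.222853884100914), (0.10082513093948364, 0.1417079120874405), 11.767379760742188)
post 9868 [0.55456295 0.21907881 0.08291118] [0.53075727 0.16857094 0.05802863] [0.56896847 0.27012318 0.10623694]
vial/post level mean 4172
```

View pics/w16.png

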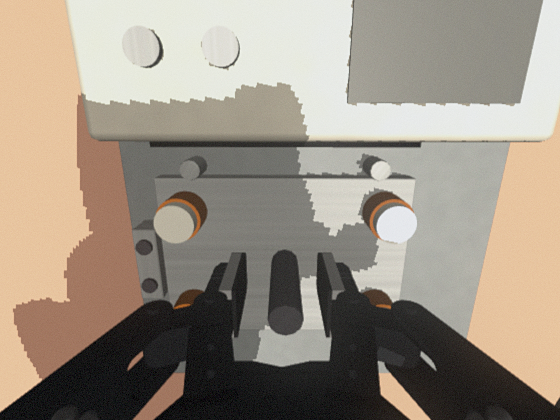

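Released, with the post free at (285,290) between the pads. Rising straight up.

jog_arm --targets '[{"tx": 0, "ty": 0, "tz": -0.01, "ax": 0, "ay": 0, "az": 0, "jaw": 0.036}, {"tx": 0, "ty": 0, "tz": -0.03, "ax": 0, "ay": 0, "az": 0, "jaw": 0.036}, {"tx": 0, "ty": 0, "tz": -0.06, "ax": 0, "ay": 0, "az": 0, "jaw": 0.036}, {"tx": 0, "ty": 0, "tz": -0.1, "ax": 0, "ay": 0, "az": 0, "jaw": 0.036}, {"tx": 0, "ty": 0, "tz": -0.12, "ax": 0, "ay": 0, "az": 0, "jaw": 0.036}, {"tx": 0, "ty": 0, "tz": -0.12, "ax": 0, "ay": 0, "az": 0, "jaw": 0.06}, {"tx": 0, "ty": 0, "tz": -0.12, "ax": 0, "ay": 0, "az": 0, "jaw": 0.06}, {"tx": 0, "ty": 0, "tz": -0.12, "ax": 0, "ay": 0, "az": 0, "jaw": 0.06}]'

```text
time: 23.3
eef_pos: [0.546, 0.2176, 0.1561]
ee_rot: [3.125, 0.325, -0.002]
ft_force: [0.6, -0.2, -0.6]
width: 0.0598
```

```bash
python3 f.py; python3 m.py w17.png carrier;
```

```text
t 23.3 tool-frame F [0.58 0.32 0.57] M [-0.006  0.047  0.019] pos [0.546  0.2176 0.1561] w 0.05980411215758218 yaw 11.868656181962255
23.3 [0.54604519 0.21760255 0.15609964] [ 3.12452144e+00  3.24780118e-01 -1.75996335e-03] [ 0.636311   -0.19516582 -0.5722231 ]
carrier 0.83 [212. 308. 318. 373.] [0.002  0.0098 0.0296] [0.4434 0.1874] [0.1236 0.2215] 85.0
carrier 0.62 [209. 148. 359. 245.] [0.0286 0.0299 0.0503] [0.5468 0.2166] [0.0906 0.135 ] 12.1
carrier 0.48 [225. 135. 238. 146.] [0.025  0.0353 0.0367] [0.5868 0.2706] [0.0087 0.0095] 37.9
```

View pics/w17.png

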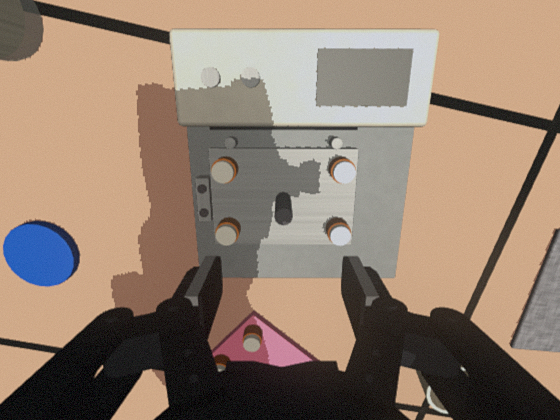

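```bash
cat > fin.py <<'E'
from h import *
z=np.load('pics/w17.png.npz');d,M=z['d'],z['M'];c=imaging.camera_params('wrist')
v,u=np.nonzero(d>0); W=wworld(d,M,c,u,v); th=np.radians(11.89)
R=np.array([[np.cos(th),-np.sin(th)],[np.sin(th),np.cos(th)]]); o=np.array([.5468,.2166])
q=(W[:,:2]-o)@R; pl=(abs(W[:,2]-.0298)<.0015)
P=W[pl&(abs(q[:,0])<.04)&(abs(q[:,1])<.06)];A=np.c_[P[:,:2]-o,np.ones(len(P))];print('plane',np.linalg.lstsq(A,P[:,2],rcond=None)[0])
def edge(ax,lo,hi,sgn):
    k=pl&(q[:,1-ax]>lo)&(q[:,1-ax]<hi)&(abs(q[:,ax])<.075); a=q[k,ax]*sgn
    return sgn*np.percentile(a,99.7)
for a,b in((-.035,-.005),(.005,.035)): print('x edges',np.round([edge(0,a,b,-1)*1e3,edge(0,a,b,1)*1e3],2))
for a,b in((-.04,-.025),(.025,.04)): print('y edges',np.round([edge(1,a,b,-1)*1e3,edge(1,a,b,1)*1e3],2))
k=(W[:,2]>.0342)&(W[:,2]<.038)
for n,h in dict(a=(.05,-.045),b=(.05,.045),stop=(0,.071)).items():
    e=np.array(h); kk=k&(abs(q-e)<([.008,.012] if n!='stop' else [.028,.010])).all(1); mr=cv2.minAreaRect(q[kk].astype(np.float32)); print(n,kk.sum(),np.round(np.array(mr[0])*1e3,2),np.round(np.array(mr[1])*1e3,1),round(mr[2],2))
E
python3 fin.py
```

```text
plane [ 8.02313770e-05 -2.66081621e-04  2.97521312e-02]
x edges [-44.51  44.74]
x edges [-44.58  44.74]
y edges [-64.67  64.38]
y edges [-64.71  64.28]
a 106 [ 49.71 -45.2 ] [9.  9.3] 44.25
b 105 [50.1  44.54] [9.1 9.1] 42.89
stop 535 [ 0.22 70.7 ] [39.2 12.2] 0.04
```

```bash
python3 - <<'E'
from h import *
p,d=snap('scene','scene1.png'); print(manip.observe()['time'])
E
```

```text
23.45
```

View pics/scene1.png

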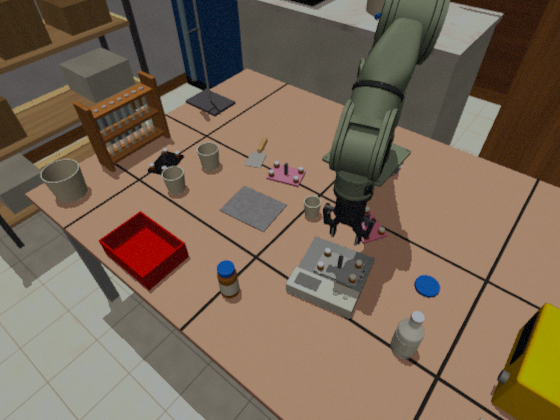

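The carrier sits on the stage at (340,262) with the gripper clear above it. The mat at (253,208) is empty, and the bystanders look unmoved. Handing in.

```bash
python3 -c "
from bench import manip
print(manip.job_done())"
```

```text
the job is handed in; nothing more can be done
None
```

The carrier is home on the reader stage, released and standing free, and I handed the job in at about 23.5 s of the 69 s allowed. No verdict was reported.

- **Placing:** I lifted the steel carrier off the mat by its post, level to about 0.008 rad. I set it flat on the bed about 19 mm short of the dowels and 20 mm short of the end stop. I then let go and regripped lower on the post.
- **Pressing:** I slid it home and pressed in both directions. The wrist read up to about 19 N towards the dowels and 15 N towards the end stop, while the tool stayed put and the yaw moment stayed near zero. I then eased the press and released.
- **Last checks:** The camera showed the carrier about 0.3 mm from home and square to about 0.1–0.2°. It was flat on the bed with the gripper well clear, and the bystanders looked unmoved in the scene picture.
- **Not confirmed:** I could not measure the force on each dowel and on the end stop separately. That each got at least 2 N, and none over 25 N, is inferred from the wrist forces after allowing for bed friction. One reading of dowel_a's position before the slide, and those of both dowels in one picture during the press, were spoiled by nearby points, so I did not use them.

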